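# Find the soft rubber foot with the pin tester

### The job

One of the three rubber feet in the hardness tester has gone soft: push each sprung pin straight down into its foot with about 12 N (never above 18 N), pressing on its cap, and note how far it sinks. Once all three are tested, stand the red marker upright inside the painted square of the soft foot's lane and let go. Do not disturb the bottle, well plate or beaker.

Things in the scene. Friction and masses are not known exactly. Their poses are not given: they have to be found in the camera images.
- tester: Three-lane rubber hardness tester, bolted down; place and heading vary. Grey base plate 200 (x) x 270 (y) x 12 mm; origin at the centre of its underside, x from the painted squares towards the pins, y left seen from the robot side. A blue bridge (30 mm deep, 252 mm wide, top 82 mm above the bench) carries three upright sprung pins at x = +50 mm, y = +80, 0, -80 mm.
- pin_a: Test pin of the left (tester +y) lane: orange round cap 30 mm across; origin at its top face's centre, 108 mm above the bench at rest. Pushed straight down by shut fingertips (16 mm travel), it springs back.
- foot_a (a point): Centre of the top of the black rubber foot (34 mm wide, in a steel cup) under the left (tester +y) pin, whose tip just touches it, as it was before testing. Feet look alike; two are sound (about 5 N per mm at the cap, after 1 N preload), one is soft (about 1 N per mm), in a lane that changes. 12 N sinks the pin about 2.5 mm in a sound foot, 10 mm in the soft one. Above 18 N spoils it.
- pointer_a (a joint): Yellow pointer behind the clear window on the far (+x) face of the left (tester +y) lane: how far (m) its pin has sunk at the deepest, 0 at the start. The pin drags it down; it stays at the deepest reading and cannot be reached by hand. The scale beside it is green for a sound foot (to 7 mm), red beyond for a soft one.
- square_a (a point): Centre of the yellow-edged painted square, 56 mm wide, of the left (tester +y) lane, on the base plate's top, 12 mm above the bench and 105 mm in front of (tester -x) that lane's pin.
- pin_b: Test pin of the middle lane: orange round cap 30 mm across; origin at its top face's centre, 108 mm above the bench at rest. Pushed straight down by shut fingertips (16 mm travel), it springs back.
- foot_b (a point): Centre of the top of the black rubber foot (34 mm wide, in a steel cup) under the middle pin, whose tip just touches it, as it was before testing. Feet look alike; two are sound (about 5 N per mm at the cap, after 1 N preload), one is soft (about 1 N per mm), in a lane that changes. 12 N sinks the pin about 2.5 mm in a sound foot, 10 mm in the soft one. Above 18 N spoils it.
- pointer_b (a joint): Yellow pointer behind the clear window on the far (+x) face of the middle lane: how far (m) its pin has sunk at the deepest, 0 at the start. The pin drags it down; it stays at the deepest reading and cannot be reached by hand. The scale beside it is green for a sound foot (to 7 mm), red beyond for a soft one.
- square_b (a point): Centre of the yellow-edged painted square, 56 mm wide, of the middle lane, on the base plate's top, 12 mm above the bench and 105 mm in front of (tester -x) that lane's pin.
- pin_c: Test pin of the right (tester -y) lane: orange round cap 30 mm across; origin at its top face's centre, 108 mm above the bench at rest. Pushed straight down by shut fingertips (16 mm travel), it springs back.
- foot_c (a point): Centre of the top of the black rubber foot (34 mm wide, in a steel cup) under the right (tester -y) pin, whose tip just touches it, as it was before testing. Feet look alike; two are sound (about 5 N per mm at the cap, after 1 N preload), one is soft (about 1 N per mm), in a lane that changes. 12 N sinks the pin about 2.5 mm in a sound foot, 10 mm in the soft one. Above 18 N spoils it.
- pointer_c (a joint): Yellow pointer behind the clear window on the far (+x) face of the right (tester -y) lane: how far (m) its pin has sunk at the deepest, 0 at the start. The pin drags it down; it stays at the deepest reading and cannot be reached by hand. The scale beside it is green for a sound foot (to 7 mm), red beyond for a soft one.
- square_c (a point): Centre of the yellow-edged painted square, 56 mm wide, of the right (tester -y) lane, on the base plate's top, 12 mm above the bench and 105 mm in front of (tester -x) that lane's pin.
- marker_mid (a point): Centre, half-way up, of the loose red plastic marker: an upright round peg 60 mm tall, 28 mm across where it is gripped, 34 mm across at its 8 mm thick foot, about 80 g; it starts upright on the bench.
- bottle: Bystander: amber bottle, 50 mm across, 110 mm tall; origin at the centre of its underside.
- wellplate: Bystander: blue and grey well plate lying flat, 127 x 85 x 14 mm; origin at the centre of its underside.
- beaker: Bystander: white plastic beaker, 70 mm across, 85 mm tall; origin at the centre of its underside.
Things that resemble listed ones, but are neither listed nor needed, are in the scene too. Of the things like the part that bears marker_mid, leave any that is green; of the rest the larger one is meant.

How it is judged:
On the way, in this order (a step that is already met when the one before it is completed fails the run):
1. all three pins have been pushed into their feet (every pointer beyond 1.6 mm, one of them beyond 7 mm) (value of joint each of pointer_a, pointer_b, pointer_c above 0.0016 m and value of joint any of pointer_a, pointer_b, pointer_c above 0.007 m), for 0.1 s.
2. the red marker stands in the square of the soft foot's lane (((value of joint pointer_a above 0.007 m and horizontal distance between marker_mid and square_a below 0.015 m) or (value of joint pointer_b above 0.007 m and horizontal distance between marker_mid and square_b below 0.015 m) or (value of joint pointer_c above 0.007 m and horizontal distance between marker_mid and square_c below 0.015 m)) and height (world z) of marker_mid between 0.038 and 0.046 m and angle between marker_mid's own z axis and vertical below 0.1 rad), for 0.2 s.
At the end, for the whole second after the job is handed in: Every pointer shows that its foot was tested (beyond 1.6 mm), and the marker stands released, still and upright (within 0.1 rad) on the base plate, its centre within 15 mm of the centre of the painted square of the lane whose pointer went into the red (beyond 7 mm) (all of step 2 and value of joint each of pointer_a, pointer_b, pointer_c above 0.0016 m and linear speed of marker below 0.02 m/s); the robot touches nothing.
It fails at once if more than 18 N is put on a test pin (contact force between any of pin_a, pin_b, pin_c and the arm above 18 N or contact force between any of pin_a, pin_b, pin_c and the fingers above 18 N or contact force between any of pin_a, pin_b, pin_c and marker above 18 N).
It fails at once if the bottle, well plate or beaker is moved by more than 20 mm (distance of any of bottle, wellplate, beaker from where it was at the start of the episode above 0.02 m).
It also fails if it takes over 59 s, if anything falls off the work surface, if the arm or the gripper's body presses on something with over 40 N, if the wrist force passes 120 N, or if a joint passes its speed limit or range.

### The arm

A 6-joint arm with a two-finger parallel gripper is mounted at the origin on the work surface. World frame = base frame: x ahead of the robot, y to its left, z up, the work surface at z = 0. Lengths are in m, angles in rad, forces in N, time in s.
With the tool pointing down it reaches from about 0.35 to 0.95 m from the base axis. Payload 17.4 kg.
Tool frame: the origin (TCP) lies midway between the tips of the shut fingers; the grasp point (between the pads) lies 19 mm behind it (grip_point_offset is the z of the grasp point in the tool frame, in m); z points along the fingers, x is the direction in which the jaws open and shut, and the axes are right-handed (so a half turn about z gives the same grasp; the last joint's range is limited). The gripper opens to 93 mm and grips with 3 to 60 N. Pads are 15 mm wide; open, the fingers measure 128 mm over their backs; the gripper's body (75 mm by 188 mm) begins 65 mm behind the grasp point.
Start: joints at [1.195, 0.116, 1.442, -0, 1.584, -0.038], TCP at [0.224, 0.637, 0.219] pointing down, gripper open.
Joint ranges: [-2.83, 2.83], [-0.83, 2.19], [0.07, 2.5], [-1.14, 4.28], [0.01, 3], [-2.97, 2.97]. Speed limits (rad/s): [1.89, 1.89, 2.22, 3.14, 3.14, 3.14].

### API

Orientations are given as a unit quaternion [x, y, z, w].
In Python, from cell import * gives the robot as it stands.
- The arm moves only by the tool play_rows, never from a script. Its argument "rows" is a list of rows, each a list of 7 numbers: the finger opening in m, from 0 to 0.093, then the shift along the tool's x, y, z in m, then the turn, a rotation vector about the tool's x, y, z in degrees. In form: [[gripper, x, y, z, rx, ry, rz], ...]. A call has 1 to 12 rows; each row is the pose to reach, as a shift and turn from the pose commanded when the call began, along the tool's axes at that moment; what a row does not reach only later rows make up. A row lasts 1/10 s, in which the tool goes at most 50 mm and 8.59 degrees, less where a joint would pass 70% of its speed; a pose out of reach is approached as far as the arm can. A call with a gripper value outside its range is refused whole. The fingers move at their own pace and stop on an object; the grip force is fixed at half the most. Time passes only in rows, so rows that repeat a pose let the fingers close. It gives the time, the measured TCP pose, the force and the opening at its end, in the units of the state.
- observe(): the state, without advancing time (a new reading comes with each control period).
- capture(name): name is "scene" or "top" or "wrist"; returns a dict with "pixels" (420x560x3 uint8, red, green, blue), "mtx" (3x3 intrinsics, pixels), "camera_from_world" (4x4, takes a point from world to camera coordinates); the wrist camera has in their place "hand_eye" (4x4, takes a point from camera to tool coordinates, whose origin is the TCP and whose axes are the tool frame's). Camera axes: x right, y up, looking along -z (the intrinsics and any distortion apply to the point x, -y, -z); pixel columns grow to the right and rows downward; lengths in m; the calibration is good to about 2 mm. A picture is of the moment at which its call begins: read the wrist's pose just before it. There is no depth.
- close_job(): hands the job in, once; it reports no verdict.
Trained networks look in a picture, given as the dict that the camera call returned (one of the last four; its "shot" number tells which), for a name from the list of things; names that differ only in an ending like _2 or _b are one class to them, and where a whole thing is asked for, a point or a joint stands for the part that bears it (a point fixed in the world has none). Each returns a list of dicts, best first, with "p" (0 to 1); they miss things now and then, are a little off and sometimes report something else, mostly with a low value. They report only what shows in the picture. A call takes as long as a camera call. They do not tell look-alikes from the thing itself.
- find_in(picture, label): "rect" ([left, top, width, height] in pixels, round what is visible of it).
- cut_out(picture, label): "mask" (420x560 bool, what is visible of it) and "rect" ([left, top, width, height] in pixels, round what is visible of it).
The state is a dict: "t": time; "q": joint angles; "joint_velocities": joint speeds; "joint_torque": joint torques, N m; "eef_pos": TCP position; "tcp_rot": TCP orientation; "wrist_force": force on the tool from outside, world axes, zero at the start; "ft_torque": the same for the moment, N m; "grip_width": finger opening in m.
Only numpy, scipy, OpenCV 4.12 (cv2) and the standard library are available. Lean on these libraries where they do the work, as an engineer would, in place of code of your own. Each camera call takes 0.05 s, during which the arm holds its last target.

## Working session

There is one attempt and no reset: what is moved stays moved. The work goes in short steps, Python scripts to look and compute and a tool call to move; the robot and the scene stay as the last step left them, time stands still between calls to the robot, and variables do not carry over. Pictures are saved under pics/ and viewed, and the job is handed in when it is done.

Besides the shell and the picture viewer there is one more tool, called after ">>>" as a command line: name --pt "numbers of a row" for each row, then --argument value for the rest. play_rows: Moves the arm, as the interface text tells. Its arguments: {"type":"object","properties":{"rows":{"type":"array","items":{"type":"array","items":{"type":"number"}}}},"required":["rows"]}

```bash
mkdir -p pics; ls
cat > h.py <<'E'
from cell import *
import numpy as np, cv2
from scipy.spatial.transform import Rotation as R
def save(p,n,): cv2.imwrite('pics/'+n+'.png', p['pixels'][:,:,::-1])
def ray(p,u,v,st=None):
    d=np.linalg.inv(p['mtx'])@np.array([u,v,1.]); d=d*[1,-1,-1]
    if 'camera_from_world' in p: T=np.linalg.inv(p['camera_from_world'])
    else:
        W=np.eye(4);W[:3,:3]=R.from_quat(st['tcp_rot']).as_matrix();W[:3,3]=st['eef_pos']; T=W@p['hand_eye']
    return T[:3,3],T[:3,:3]@d
def atz(p,u,v,z,st=None):
    o,d=ray(p,u,v,st); return o+d*(z-o[2])/d[2]
def proj(p,X,st=None):
    if 'camera_from_world' in p: T=p['camera_from_world']
    else:
        W=np.eye(4);W[:3,:3]=R.from_quat(st['tcp_rot']).as_matrix();W[:3,3]=st['eef_pos']; T=np.linalg.inv(W@p['hand_eye'])
    c=T[:3,:3]@X+T[:3,3]; c=c*[1,-1,-1]; q=p['mtx']@c; return q[:2]/q[2]
E
python3 - <<'E'
from h import *
s=observe();print(s)
for n in ['scene','top']:
    p=capture(n);save(p,n+'0');print(n,p.keys(),np.linalg.inv(p['camera_from_world'])[:3,3])
    for l in ['pin_a','marker_mid','tester','bottle','wellplate','beaker']:
        for f in find_in(p,l)[:5]: print(l,f['p'],np.round(f['rect']))
E
```

```text
pics
{'t': 0.0, 'q': array([ 1.19514629e+00,  1.16463499e-01,  1.44226639e+00, -3.96227124e-06,
        1.58399150e+00, -3.77793961e-02]), 'joint_velocities': array([ 4.50771976e-04, -1.15849644e-03,  1.32281903e-05,  4.15260711e-04,
        2.30264668e-03, -5.26508558e-04]), 'joint_torque': array([-6.74327275e-04, -7.21272326e+01, -6.22604585e+01,  7.79057597e-02,
        2.37317907e-02, -6.97408586e-05]), 'eef_pos': array([0.22366942, 0.6366477 , 0.21791964]), 'tcp_rot': array([ 8.15928459e-01,  5.78152603e-01, -4.71395235e-04,  3.10323275e-04]), 'wrist_force': array([-0.29249983, -0.13982206,  0.24366157]), 'ft_torque': array([ 0.00789391, -0.01174589, -0.0225324 ]), 'grip_width': 0.09299783999457871}
scene dict_keys(['pixels', 'mtx', 'camera_from_world', 'shot']) [ 1.05607935 -0.78106713  1.18593806]
pin_a 0.54 [315. 202.  16.   7.]
pin_a 0.42 [338. 183.   7.   9.]
pin_a 0.34 [297. 117.  44.  28.]
marker_mid 0.61 [183. 295.  10.  16.]
marker_mid 0.51 [177. 322.  18.  19.]
marker_mid 0.38 [248. 175. 115.  88.]
marker_mid 0.2 [364. 137.  25.  38.]
tester 0.83 [248. 174. 108.  90.]
bottle 0.74 [260. 299.  18.  35.]
bottle 0.23 [315. 200.  16.  10.]
wellplate 0.87 [301. 117.  38.  30.]
wellplate 0.46 [251. 175. 109.  94.]
beaker 0.76 [363. 138.  25.  32.]
top dict_keys(['pixels', 'mtx', 'camera_from_world', 'shot']) [ 0.47269121 -0.02240101  1.39911717]
pin_a 0.59 [262. 172.  14.  14.]
pin_a 0.58 [236. 170.  11.  12.]
tester 0.95 [218. 160. 103.  82.]
bottle 0.82 [377. 159.  18.  23.]
wellplate 0.86 [140. 229.  25.  45.]
beaker 0.67 [152. 157.  28.  29.]
```

```bash
python3 -c "
import cv2
for n in ['scene0','top0']:
    a=cv2.imread('pics/'+n+'.png'); 
    a=a[90:370,130:490] if n[0]=='s' else a[120:330,120:420]
    f=800/a.shape[1]; f=min(f,600/a.shape[0]); print(f)
    cv2.imwrite('pics/'+n+'z.png',cv2.resize(a,None,fx=f,fy=f,interpolation=cv2.INTER_CUBIC))"
```

```text
2.142857142857143
2.6666666666666665
```

View pics/scene0z.png

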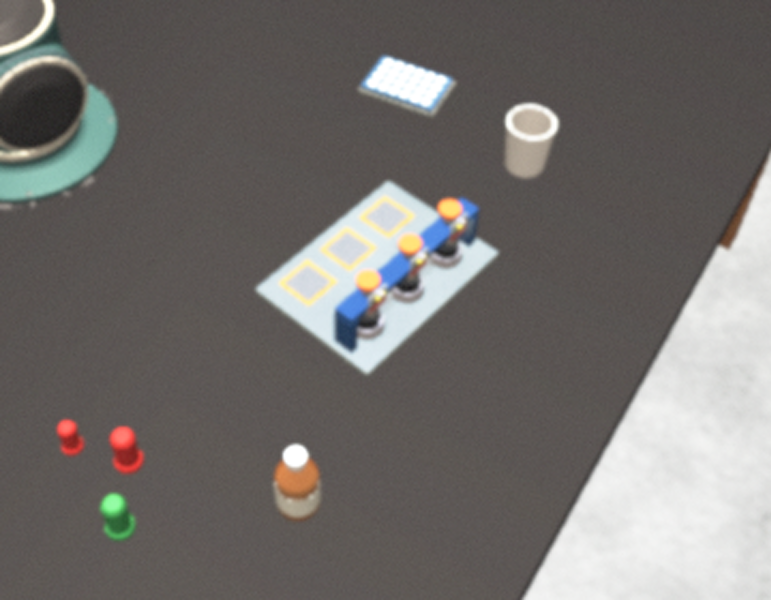

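View pics/top0z.png

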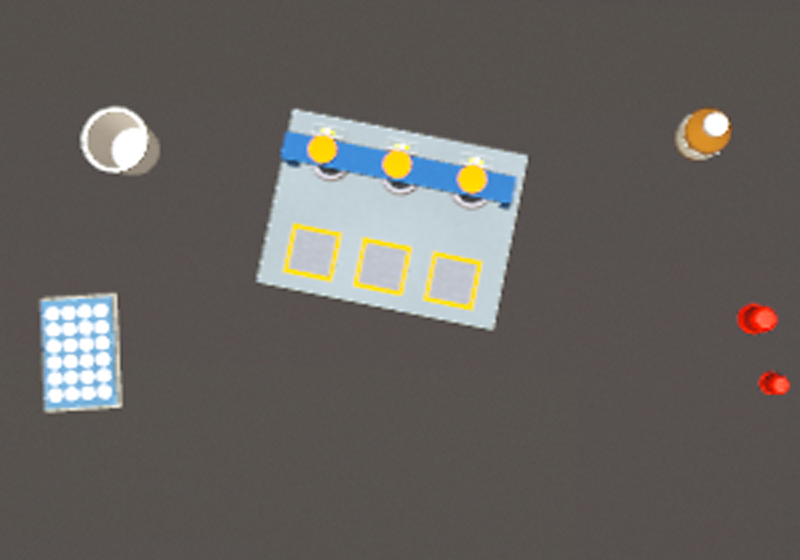

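The scene view shows the tester with three orange caps at crop (450,208), (410,243) and (368,280). The large red marker is at (125,448), the small red one at (70,437) and the green one at (117,515). The top view has the caps at crop (322,149), (397,164) and (472,179). Next I fit the tester pose.

```bash
cat > fit.py <<'E'
from h import *
from scipy.optimize import least_squares
def blobs(p,lo,hi,mn=30):
    hsv=cv2.cvtColor(p['pixels'],cv2.COLOR_RGB2HSV); m=cv2.inRange(hsv,lo,hi)
    n,l,s,c=cv2.connectedComponentsWithStats(m); return [(c[i],s[i]) for i in range(1,n) if s[i][4]>=mn]
if __name__=='__main__':
    p=capture('top'); q=capture('scene')
    for nm,im in (('top',p),('scene',q)):
        print(nm)
        for c,s in blobs(im,(8,150,150),(35,255,255),20): print('or/yel',c.round(1),s,atz(im,*c,.108).round(4),atz(im,*c,.012).round(4))
        for c,s in blobs(im,(0,150,80),(6,255,255),20)+blobs(im,(174,150,80),(180,255,255),20): print('red',c.round(1),s,atz(im,*c,.03).round(4),atz(im,*c,.06).round(4))
        for l in ('bottle','wellplate','beaker'):
            f=find_in(im,l)[0]['rect']; print(l,atz(im,f[0]+f[2]/2,f[1]+f[3]/2,.05))
    np.savez('x.npz',top=p['pixels'],sc=q['pixels'])
E
python3 fit.py
```

```text
top
or/yel [383.6 170. ] [377 161  17  17 147] [ 0.6748 -0.2749  0.108 ] [ 0.6898 -0.2936  0.012 ]
or/yel [240.6 175.4] [236 171  10  10  79] [0.6524 0.123  0.108 ] [0.6657 0.1338 0.012 ]
or/yel [268.5 181.2] [264 177  10  10  76] [0.6375 0.0445 0.108 ] [0.6497 0.0495 0.012 ]
or/yel [296.7 186.6] [292 182  10  10  78] [ 0.6239 -0.0343  0.108 ] [ 0.6352 -0.0352  0.012 ]
or/yel [235.  214.1] [227 204  20  21  69] [0.5439 0.1355 0.108 ] [0.5492 0.1472 0.012 ]
or/yel [261.5 219.3] [253 209  21  22  70] [0.5311 0.0614 0.108 ] [0.5354 0.0676 0.012 ]
or/yel [289.2 224.8] [279 215  21  21  84] [ 0.5172 -0.0154  0.108 ] [ 0.5205 -0.0149  0.012 ]
red [403.4 239.2] [396 234  16  12 139] [ 0.4845 -0.3487  0.03  ] [ 0.4843 -0.3416  0.06  ]
red [409.8 263.5] [404 259  12   9  80] [ 0.4146 -0.3671  0.03  ] [ 0.4159 -0.3596  0.06  ]Traceback (most recent call last):
  File "fit.py", line 13, in <module>
    f=find_in(im,l)[0]['rect']; print(l,atz(im,f[0]+f[2]/2,f[1]+f[3]/2,.05))
      ~~~~~~~~~~~~~^^^
IndexError: list index out of range
```

```bash
cat >> h.py <<'E'
def delta(X,yaw=None,s=None):
    """target TCP world pos, yaw of tool x (deg), tool down -> tool shift + rotvec deg"""
    s=s or observe(); r=R.from_quat(s['tcp_rot'])
    d=r.inv().apply(np.array(X)-s['eef_pos'])
    x=r.as_matrix()[:,0]
    cy=np.degrees(np.arctan2(x[1],x[0]))
    y=np.radians(cy if yaw is None else yaw)
    T=np.array([[np.cos(y),np.sin(y),0],[np.sin(y),-np.cos(y),0],[0,0,-1.]])
    w=(r.inv()*R.from_matrix(T)).as_rotvec(degrees=True)
    return d.round(4),w.round(2),round(cy,2)
E
python3 - <<'E'
from h import *
from fit import blobs
q=capture('scene')
for c,s in blobs(q,(8,150,150),(35,255,255),20): print('or/yel',c.round(1),s,atz(q,*c,.108).round(4),atz(q,*c,.012).round(4))
for c,s in blobs(q,(0,150,80),(6,255,255),20)+blobs(q,(174,150,80),(180,255,255),20)+blobs(q,(45,120,60),(75,255,255),20): print('red/gr',c.round(1),s,atz(q,*c,.03).round(4))
w=capture('wrist');print(w['hand_eye'].round(3),w['mtx'].round(0))
print(delta([.58,.06,.26],80))
E
```

```text
or/yel [268.  313.5] [259 306  19  15 179] [ 0.7006 -0.3101  0.108 ] [ 0.6689 -0.2681  0.012 ]
red/gr [162.3 294.2] [157 286  12  16 126] [ 0.4181 -0.3744  0.03  ]
red/gr [188.5 300.8] [181 289  16  22 210] [ 0.4865 -0.3537  0.03  ]
red/gr [184.8 332.8] [177 321  15  21 172] [ 0.5348 -0.4267  0.03  ]
[[ 1.    -0.    -0.001 -0.001]
 [-0.001 -0.966 -0.26  -0.073]
 [-0.     0.26  -0.966 -0.165]
 [ 0.     0.     0.     1.   ]] [[337.   0. 283.]
 [  0. 337. 204.]
 [  0.   0.   1.]]
(array([-0.4261,  0.5273, -0.0414]), array([-0.  ,  0.  , -9.36]), np.float64(70.64))
```

>>> play_rows --pt "0 -0.427 0.527 -0.04 0 0 -9.4" --pt "0 -0.427 0.527 -0.04 0 0 -9.4" --pt "0 -0.427 0.527 -0.04 0 0 -9.4" --pt "0 -0.427 0.527 -0.04 0 0 -9.4" --pt "0 -0.427 0.527 -0.04 0 0 -9.4" --pt "0 -0.427 0.527 -0.04 0 0 -9.4" --pt "0 -0.427 0.527 -0.04 0 0 -9.4" --pt "0 -0.427 0.527 -0.04 0 0 -9.4" --pt "0 -0.427 0.527 -0.04 0 0 -9.4" --pt "0 -0.427 0.527 -0.04 0 0 -9.4" --pt "0 -0.427 0.527 -0.04 0 0 -9.4" --pt "0 -0.427 0.527 -0.04 0 0 -9.4"

```text
t: 2.15
eef_pos: [0.5385, 0.1248, 0.2544]
tcp_rot: [0.766, 0.643, 0.0, 0.0]
wrist_force: [0.4, 0.6, -1.0]
grip_width: 0.0026
```

>>> play_rows --pt "0 -0.06 0.045 0 0 0 0" --pt "0 -0.06 0.045 0 0 0 0" --pt "0 -0.06 0.045 0 0 0 0"

```text
t: 2.45
eef_pos: [0.5728, 0.0571, 0.2536]
tcp_rot: [0.767, 0.642, -0.0, 0.0]
wrist_force: [-0.5, 1.3, 0.6]
grip_width: 0.0003
```

Run:
```python
from h import *
from fit import blobs
s=observe();w=capture('wrist');save(w,'w1');print(s['eef_pos'],s['joint_velocities'].round(3))
for c,b in blobs(w,(8,150,150),(35,255,255),60): print(c.round(1),b,atz(w,*c,.108,s).round(4),atz(w,*c,.012,s).round(4))
```

```text
[0.5727503  0.05714751 0.25356313] [ 0.058 -0.023  0.018  0.013  0.007  0.048]
[208.1 121.9] [191 118  47  21 157] [0.4964 0.002  0.108 ] [ 0.495  -0.0187  0.012 ]
[286.7 121.2] [260 118  46  18 176] [0.5083 0.0716 0.108 ] [0.5105 0.0723 0.012 ]
[353.1 138.3] [327 119  47  46 339] [0.5337 0.1284 0.108 ] [0.5438 0.1467 0.012 ]
[202.4 253. ] [188 240  30  25 603] [ 0.619  -0.0331  0.108 ] [ 0.6555 -0.0647  0.012 ]
[361.  253.2] [347 240  29  25 598] [0.647  0.1224 0.108 ] [0.6921 0.1388 0.012 ]
[ 18.7 337.8] [  8 335  26   8 146] [ 0.6798 -0.25    0.108 ] [ 0.735  -0.3485  0.012 ]
```

View pics/w1.png

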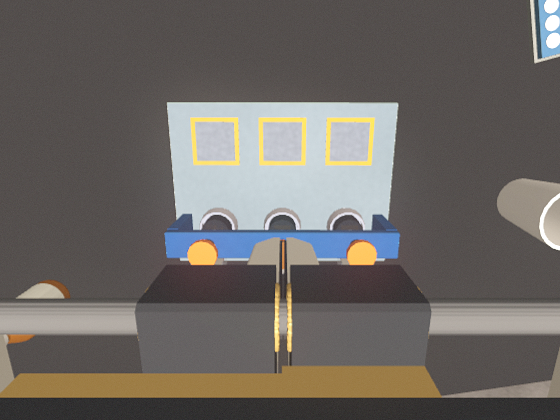

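The wrist view shows the bridge and two caps, c at (202,253) and a at (361,253). These agree with the top view to within about 5 mm in x. I'll go above pin b.

Run:
```python
from h import *
print(delta([.637,.0447,.122],79.7),observe()['eef_pos'])
```

```text
(array([-0.0024,  0.0664,  0.1317]), array([-0.03,  0.  ,  0.21]), np.float64(79.91)) [0.57214565 0.05868989 0.25368827]
```

>>> play_rows --pt "0 -0.002 0.06 0.03 0 0 0" --pt "0 -0.002 0.066 0.08 0 0 0" --pt "0 -0.002 0.066 0.122 0 0 0" --pt "0 -0.002 0.066 0.132 0 0 0" --pt "0 -0.002 0.066 0.132 0 0 0" --pt "0 -0.002 0.066 0.132 0 0 0" --pt "0 -0.002 0.066 0.132 0 0 0"

```text
t: 3.2
eef_pos: [0.6373, 0.047, 0.1253]
tcp_rot: [0.766, 0.643, 0.002, 0.001]
wrist_force: [0.1, -0.7, 0.4]
grip_width: 0.0006
```

Run:
```python
from h import *
s=observe();w=capture('wrist');save(w,'w2');t=capture('top');save(t,'t2');print(s['eef_pos'],s['wrist_force'])
print(delta([.637,.0447,.109],79.7))
a=t['pixels'][150:250,200:340,::-1];b=w['pixels'][:,:,::-1]
cv2.imwrite('pics/t2z.png',cv2.resize(a,None,fx=5,fy=5,interpolation=cv2.INTER_CUBIC))
```

```text
[0.63729402 0.0470132  0.12529829] [ 0.12591008 -0.69354544  0.35598631]
(array([-0.0021,  0.0002,  0.0154]), array([ 0.18, -0.04,  0.36]), np.float64(80.06))
```

View pics/w2.png

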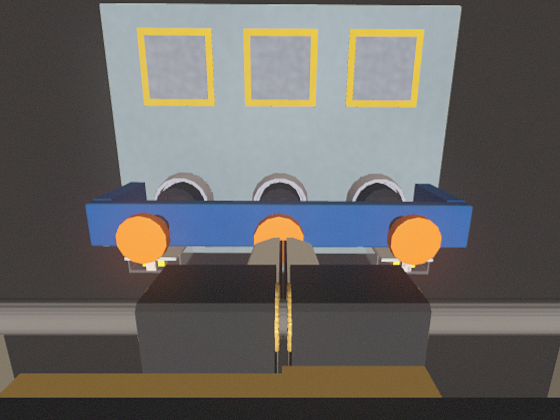

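View pics/t2z.png

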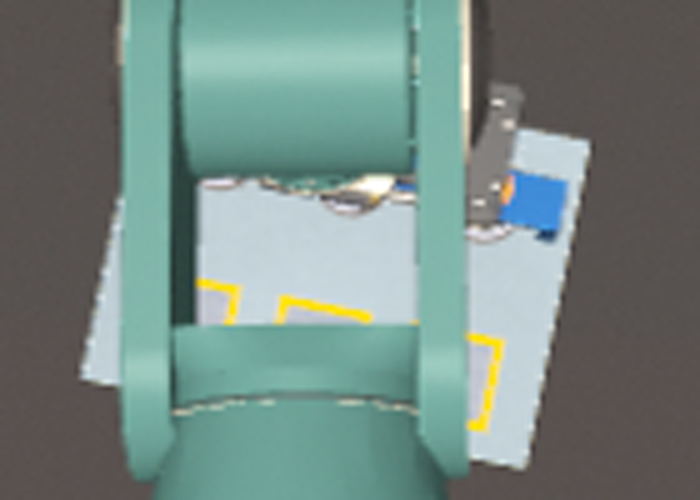

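Run:
```python
from h import *
from fit import blobs
s=observe();w=capture('wrist')
P=[]
for c,b in blobs(w,(6,180,150),(20,255,255),800):
    print(c.round(1),b,atz(w,*c,.108,s).round(4)); 
    if abs(c[0]-280)>60: P.append(atz(w,*c,.108,s))
m=(P[0]+P[1])/2;print(s['eef_pos'],m,np.linalg.norm(P[0]-P[1]));print(delta([m[0],m[1],.109]))
```

```text
Traceback (most recent call last):
IndexError: list index out of range
```

Run:
```python
from h import *
from fit import blobs
s=observe();w=capture('wrist')
P=[]
for c,b in blobs(w,(3,180,150),(20,255,255),500):
    print(c.round(1),b,atz(w,*c,.108,s).round(4)); 
    if abs(c[0]-280)>60: P.append(atz(w,*c,.108,s))
print(s['eef_pos'])
m=(P[0]+P[1])/2;print(m,np.linalg.norm(P[0]-P[1]));print(delta([m[0],m[1],.109]))
```

```text
[421.  251.9] [392 222  51  45 570] [0.6554 0.1243 0.108 ]
[0.63691076 0.04674411 0.12390795]Traceback (most recent call last):
  File "<stdin>", line 9, in <module>
IndexError: list index out of range
```

Run:
```python
from h import *
im=cv2.imread('pics/w2.png');h=cv2.cvtColor(im,cv2.COLOR_BGR2HSV);print(h[240,143],h[240,415])
m=cv2.inRange(h,(2,200,200),(14,255,255));n,l,st,c=cv2.connectedComponentsWithStats(m)
s=observe();w=capture('wrist');print(s['eef_pos'])
P=[]
for i in range(1,n):
  if st[i][4]>500:
    X=atz(w,*c[i],.108,s);print(c[i],st[i],X.round(4));P.append(X)
```

```text
[ 16 179 249] [ 16 179 250]
[0.63676272 0.04668883 0.12337795]
```

Run:
```python
from h import *
s=observe();w=capture('wrist');print(s['eef_pos'])
h=cv2.cvtColor(w['pixels'],cv2.COLOR_RGB2HSV)
m=cv2.inRange(h,(8,140,200),(19,255,255));n,l,st,c=cv2.connectedComponentsWithStats(m)
P=[]
for i in range(1,n):
  if st[i][4]>500:
    X=atz(w,*c[i],.108,s);print(c[i],st[i],X.round(4))
    if abs(c[i][0]-280)>60 :P.append(X)
m=(P[0]+P[1])/2;print(m,np.linalg.norm(P[0]-P[1]));print(delta([m[0],m[1],.109]))
```

```text
[0.63664646 0.04662259 0.12296634]
[140.0881572  241.97132236] [ 115  218   51   49 1883] [ 0.6207 -0.0341  0.108 ]
[278.43214756 230.6284585 ] [255 219  50  25 759] [0.6276 0.0451 0.108 ]
[417.87319422 243.31781701] [ 393  220   51   48 1869] [0.649  0.1224 0.108 ]
[0.6348741  0.04416845 0.108     ] 0.1590728101622953
(array([-0.0027, -0.0012,  0.0136]), array([ 0.05, -0.01, -0.  ]), np.float64(80.04))
```

>>> play_rows --pt "0 -0.002 0 0.006 0 0 0" --pt "0 -0.002 0 0.01 0 0 0" --pt "0 -0.002 0 0.01 0 0 0" --pt "0 -0.002 0 0.01 0 0 0" --pt "0 -0.002 0 0.01 0 0 0" --pt "0 -0.002 0 0.01 0 0 0"

```text
t: 4.1
eef_pos: [0.6362, 0.0447, 0.1121]
tcp_rot: [0.766, 0.643, 0.0, 0.0]
wrist_force: [0.4, -0.0, -0.6]
grip_width: 0.0003
```

>>> play_rows --pt "0 0 0 0.001 0 0 0" --pt "0 0 0 0.002 0 0 0" --pt "0 0 0 0.003 0 0 0" --pt "0 0 0 0.004 0 0 0" --pt "0 0 0 0.004 0 0 0" --pt "0 0 0 0.004 0 0 0"

```text
t: 4.7
eef_pos: [0.6361, 0.0447, 0.108]
tcp_rot: [0.766, 0.643, -0.0, -0.0]
wrist_force: [-1.4, -0.6, 1.0]
grip_width: 0.0004
```

>>> play_rows --pt "0 0 0 0.0005 0 0 0" --pt "0 0 0 0.001 0 0 0" --pt "0 0 0 0.001 0 0 0" --pt "0 0 0 0.001 0 0 0"

```text
t: 5.1
eef_pos: [0.6361, 0.0447, 0.1071]
tcp_rot: [0.766, 0.643, 0.0, 0.0]
wrist_force: [-1.0, -0.2, 1.7]
grip_width: 0.0006
```

>>> play_rows --pt "0 0 0 0.0005 0 0 0" --pt "0 0 0 0.001 0 0 0" --pt "0 0 0 0.001 0 0 0" --pt "0 0 0 0.001 0 0 0"

```text
t: 5.5
eef_pos: [0.6361, 0.0446, 0.1063]
tcp_rot: [0.766, 0.643, 0.0, 0.0]
wrist_force: [-2.4, 0.0, 4.2]
grip_width: 0.0007
```

>>> play_rows --pt "0 0 0 0.0005 0 0 0" --pt "0 0 0 0.001 0 0 0" --pt "0 0 0 0.001 0 0 0" --pt "0 0 0 0.001 0 0 0"

```text
t: 5.9
eef_pos: [0.6361, 0.0446, 0.1056]
tcp_rot: [0.766, 0.643, 0.0, 0.0]
wrist_force: [-4.0, -0.5, 8.4]
grip_width: 0.0004
```

Run:
```python
from h import *
F=[]
for i in range(3):
    s=observe();F.append(s['wrist_force']);w=capture('scene')
print(np.array(F).round(2),s['eef_pos'],s['ft_torque']);save(w,'s3')
```

```text
[[-4.02 -0.47  8.38]
 [-4.37  0.14  8.05]
 [-3.98 -0.13  8.14]] [0.636119   0.0446646  0.10556554] [-0.03616988  0.78645734 -0.01273251]
```

>>> play_rows --pt "0 0 0 0.0005 0 0 0" --pt "0 0 0 0.001 0 0 0" --pt "0 0 0 0.001 0 0 0" --pt "0 0 0 0.001 0 0 0"

```text
t: 6.45
eef_pos: [0.6362, 0.0447, 0.1049]
tcp_rot: [0.766, 0.643, 0.0, 0.0]
wrist_force: [-5.4, -0.6, 11.4]
grip_width: 0.0006
```

>>> play_rows --pt "0 0 0 0.0003 0 0 0" --pt "0 0 0 0.0003 0 0 0" --pt "0 0 0 0.0003 0 0 0"

```text
t: 6.75
eef_pos: [0.6362, 0.0446, 0.1047]
tcp_rot: [0.766, 0.643, 0.0, 0.0]
wrist_force: [-5.4, 0.2, 12.3]
grip_width: 0.0004
```

>>> play_rows --pt "0 0 0 -0.01 0 0 0" --pt "0 0 0 -0.02 0 0 0" --pt "0 0.04 0 -0.02 0 0 0" --pt "0 0.08 0 -0.016 0 0 0" --pt "0 0.08 0 -0.01 0 0 0" --pt "0 0.08 0 -0.006 0 0 0" --pt "0 0.08 0 -0.006 0 0 0" --pt "0 0.08 0 -0.006 0 0 0" --pt "0 0.08 0 -0.006 0 0 0"

```text
t: 7.65
eef_pos: [0.65, 0.1226, 0.1101]
tcp_rot: [0.766, 0.643, 0.0, 0.0]
wrist_force: [-0.6, -0.7, -0.3]
grip_width: 0.0004
```

>>> play_rows --pt "0 0 0 0.001 0 0 0" --pt "0 0 0 0.002 0 0 0" --pt "0 0 0 0.0025 0 0 0" --pt "0 0 0 0.003 0 0 0" --pt "0 0 0 0.0035 0 0 0" --pt "0 0 0 0.0035 0 0 0" --pt "0 0 0 0.0035 0 0 0"

```text
t: 8.35
eef_pos: [0.65, 0.1235, 0.1062]
tcp_rot: [0.766, 0.643, 0.0, 0.0]
wrist_force: [0.5, -0.2, 2.1]
grip_width: 0.0005
```

>>> play_rows --pt "0 0 0 0.0005 0 0 0" --pt "0 0 0 0.001 0 0 0" --pt "0 0 0 0.001 0 0 0" --pt "0 0 0 0.001 0 0 0"

```text
t: 8.75
eef_pos: [0.65, 0.1235, 0.1052]
tcp_rot: [0.766, 0.643, 0.0, 0.0]
wrist_force: [0.8, -1.6, 1.8]
grip_width: 0.0003
```

>>> play_rows --pt "0 0 0 0.0005 0 0 0" --pt "0 0 0 0.001 0 0 0" --pt "0 0 0 0.0015 0 0 0" --pt "0 0 0 0.002 0 0 0" --pt "0 0 0 0.002 0 0 0"

```text
t: 9.25
eef_pos: [0.65, 0.1234, 0.1032]
tcp_rot: [0.766, 0.643, 0.0, 0.0]
wrist_force: [0.3, -1.3, 4.8]
grip_width: 0.0005
```

>>> play_rows --pt "0 0 0 0.0005 0 0 0" --pt "0 0 0 0.001 0 0 0" --pt "0 0 0 0.0015 0 0 0" --pt "0 0 0 0.002 0 0 0" --pt "0 0 0 0.002 0 0 0"

```text
t: 9.75
eef_pos: [0.65, 0.1235, 0.1014]
tcp_rot: [0.766, 0.643, 0.0, 0.0]
wrist_force: [0.3, -2.3, 6.2]
grip_width: 0.0007
```

>>> play_rows --pt "0 0 0 0.0005 0 0 0" --pt "0 0 0 0.001 0 0 0" --pt "0 0 0 0.0015 0 0 0" --pt "0 0 0 0.002 0 0 0" --pt "0 0 0 0.0025 0 0 0" --pt "0 0 0 0.003 0 0 0" --pt "0 0 0 0.003 0 0 0"

```text
t: 10.45
eef_pos: [0.65, 0.1235, 0.0987]
tcp_rot: [0.766, 0.643, 0.0, 0.0]
wrist_force: [-2.0, -1.5, 8.6]
grip_width: 0.0005
```

>>> play_rows --pt "0 0 0 0.0005 0 0 0" --pt "0 0 0 0.001 0 0 0" --pt "0 0 0 0.0015 0 0 0" --pt "0 0 0 0.0015 0 0 0"

```text
t: 10.85
eef_pos: [0.65, 0.1235, 0.0974]
tcp_rot: [0.766, 0.643, 0.0, 0.0]
wrist_force: [-2.4, -1.6, 10.7]
grip_width: 0.0003
```

>>> play_rows --pt "0 0 0 -0.012 0 0 0" --pt "0 0 0 -0.03 0 0 0" --pt "0 -0.03 0 -0.032 0 0 0" --pt "0 -0.08 0 -0.032 0 0 0" --pt "0 -0.13 0 -0.032 0 0 0" --pt "0 -0.16 0 -0.024 0 0 0" --pt "0 -0.16 0 -0.016 0 0 0" --pt "0 -0.16 0 -0.013 0 0 0" --pt "0 -0.16 0 -0.013 0 0 0" --pt "0 -0.16 0 -0.013 0 0 0" --pt "0 -0.16 0 -0.013 0 0 0"

```text
t: 11.95
eef_pos: [0.6225, -0.0333, 0.1101]
tcp_rot: [0.765, 0.644, 0.0, 0.0]
wrist_force: [-0.4, -0.2, -0.4]
grip_width: 0.0003
```

>>> play_rows --pt "0 0 0 0.001 0 0 0" --pt "0 0 0 0.002 0 0 0" --pt "0 0 0 0.0025 0 0 0" --pt "0 0 0 0.003 0 0 0" --pt "0 0 0 0.0035 0 0 0" --pt "0 0 0 0.0035 0 0 0" --pt "0 0 0 0.0035 0 0 0"

```text
t: 12.65
eef_pos: [0.6224, -0.034, 0.1064]
tcp_rot: [0.766, 0.643, 0.0, 0.0]
wrist_force: [0.5, 4.6, 5.1]
grip_width: 0.0004
```

>>> play_rows --pt "0 0 0 0.0005 0 0 0" --pt "0 0 0 0.001 0 0 0" --pt "0 0 0 0.001 0 0 0" --pt "0 0 0 0.001 0 0 0"

```text
t: 13.05
eef_pos: [0.6224, -0.034, 0.1057]
tcp_rot: [0.766, 0.643, 0.0, 0.0]
wrist_force: [-1.5, 4.6, 7.2]
grip_width: 0.0006
```

>>> play_rows --pt "0 0 0 0.0005 0 0 0" --pt "0 0 0 0.001 0 0 0" --pt "0 0 0 0.001 0 0 0" --pt "0 0 0 0.001 0 0 0"

```text
t: 13.45
eef_pos: [0.6224, -0.034, 0.105]
tcp_rot: [0.766, 0.643, 0.0, 0.0]
wrist_force: [-3.0, 4.2, 10.4]
grip_width: 0.0004
```

>>> play_rows --pt "0 0 0 0.0004 0 0 0" --pt "0 0 0 0.0004 0 0 0" --pt "0 0 0 0.0004 0 0 0"

```text
t: 13.75
eef_pos: [0.6225, -0.034, 0.1047]
tcp_rot: [0.766, 0.643, 0.0, 0.0]
wrist_force: [-3.0, 4.7, 11.3]
grip_width: 0.0003
```

>>> play_rows --pt "0 0 0 -0.015 0 0 0" --pt "0 0 0 -0.05 0 0 0" --pt "0 -0.03 -0.02 -0.09 0 0 0" --pt "0.06 -0.08 -0.04 -0.11 0 0 0" --pt "0.06 -0.12 -0.06 -0.11 0 0 0" --pt "0.06 -0.165 -0.08 -0.11 0 0 0" --pt "0.06 -0.21 -0.1 -0.11 0 0 0" --pt "0.06 -0.255 -0.12 -0.11 0 0 0" --pt "0.06 -0.3 -0.14 -0.11 0 0 0" --pt "0.06 -0.326 -0.146 -0.11 0 0 0" --pt "0.06 -0.326 -0.146 -0.11 0 0 0" --pt "0.06 -0.326 -0.146 -0.11 0 0 0"

```text
t: 14.95
eef_pos: [0.4217, -0.3304, 0.214]
tcp_rot: [0.766, 0.642, -0.0, -0.0]
wrist_force: [0.6, 0.6, -0.3]
grip_width: 0.0596
```

Run:
```python
from h import *
from fit import blobs
capture('scene')
s=observe();w=capture('wrist');save(w,'w4');sc=capture('scene')
cv2.imwrite('pics/s4z.png',cv2.resize(sc['pixels'][170:270,240:370,::-1],None,fx=6,fy=6,interpolation=cv2.INTER_CUBIC))
print(s['eef_pos'],s['joint_velocities'].round(3),s['q'].round(2))
for c,b in blobs(w,(0,150,80),(7,255,255),100)+blobs(w,(172,150,80),(180,255,255),100): print('red',c.round(1),b,atz(w,*c,.03,s).round(4))
for f in cut_out(w,'marker_mid'): 
    ys,xs=np.nonzero(f['mask']);print(f['p'],f['rect'],atz(w,xs.mean(),ys.mean(),.03,s).round(4))
```

```text
[ 0.42211431 -0.32980503  0.21395311] [ 0.021 -0.001  0.     0.001 -0.003  0.001] [-0.71 -0.19  1.75 -0.    1.58 -2.11]
red [245.7 178.1] [232 167  26  28 371] [ 0.4084 -0.3676  0.03  ]
red [274.3 235.8] [260 219  30  43 746] [ 0.4771 -0.3495  0.03  ]
0.97 [234.1, 165.1, 24.9, 27.0] [ 0.4096 -0.3694  0.03  ]
0.66 [220.5, 263.3, 19.1, 34.3] [ 0.5226 -0.4118  0.03  ]
0.64 [263.3, 217.3, 24.6, 46.4] [ 0.4808 -0.3506  0.03  ]
```

View pics/w4.png

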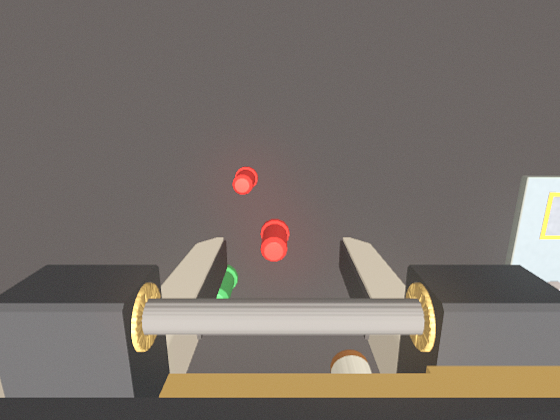

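View pics/s4z.png

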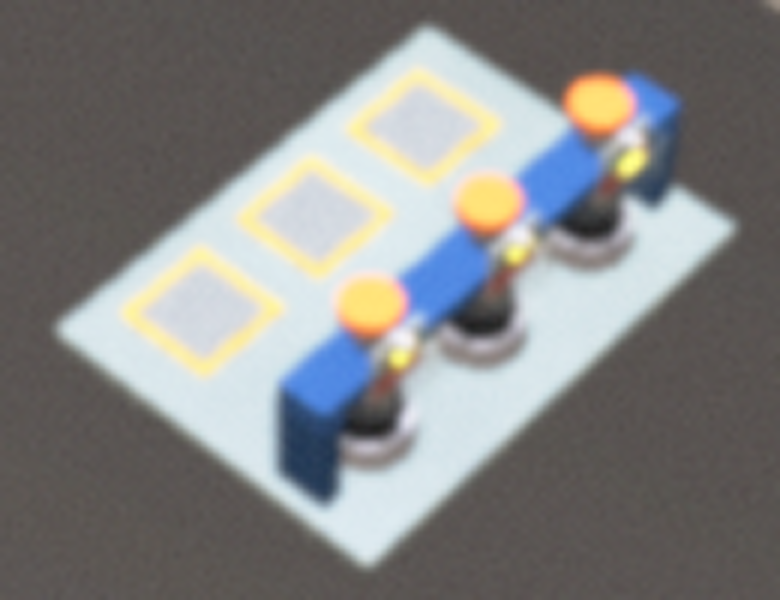

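The wrist view shows the large red marker with its top at (274,248) and foot at (275,234). The small red one is at (245,180), and the green one is at (228,282), near the left finger. In the scene view, lane a's pointer (the furthest lane) sits lower than the others.

Run:
```python
from h import *
s=observe();w=capture('wrist');r=w['pixels'].astype(int)
print(atz(w,274,248,.06,s).round(4),atz(w,275,234,.008,s).round(4))
cv2.imwrite('pics/w5z.png',cv2.resize(w['pixels'][205:275,240:310,::-1],None,fx=8,fy=8,interpolation=cv2.INTER_CUBIC))
im=w['pixels'][:,:,::-1].copy()
for X in ([.481,-.3505],[.484,-.3505],[.487,-.3505]):
    print(X,proj(w,np.array(X+[.06]),s).round(1),proj(w,np.array(X+[.008]),s).round(1))
```

```text
[ 0.4796 -0.3487  0.06  ] [ 0.4835 -0.3495  0.008 ]
[0.481, -0.3505] [272.5 249.5] [273.8 232.1]
[0.484, -0.3505] [273.  252.2] [274.2 234.5]
[0.487, -0.3505] [273.6 254.9] [274.7 236.9]
```

View pics/w5z.png

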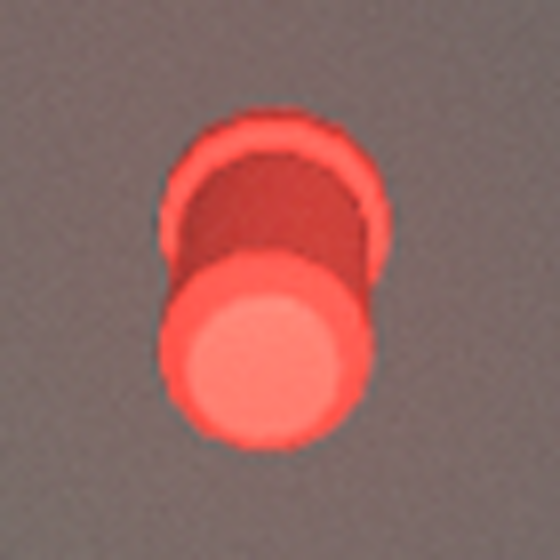

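Run:
```python
from h import *
print(delta([.4825,-.35,.12],80),delta([.4825,-.35,.016],80),observe()['eef_pos'])
```

```text
(array([-0.0102,  0.0626,  0.0938]), array([-0.  ,  0.  ,  0.12]), np.float64(80.12)) (array([-0.0102,  0.0626,  0.1978]), array([-0.  ,  0.  ,  0.12]), np.float64(80.12)) [ 0.4225911  -0.32923109  0.21384991]
```

>>> play_rows --pt "0.06 -0.01 0.04 0.02 0 0 0" --pt "0.06 -0.01 0.062 0.06 0 0 0" --pt "0.06 -0.01 0.062 0.1 0 0 0" --pt "0.06 -0.01 0.062 0.1 0 0 0" --pt "0.06 -0.01 0.062 0.1 0 0 0" --pt "0.06 -0.01 0.062 0.1 0 0 0"

```text
t: 15.8
eef_pos: [0.4821, -0.351, 0.1167]
tcp_rot: [0.766, 0.643, 0.0, 0.002]
wrist_force: [0.3, -0.0, -0.6]
grip_width: 0.0598
```

Run:
```python
from h import *
s=observe();w=capture('wrist');save(w,'w6');print(s['eef_pos'])
print(delta([.4825,-.35,.016],80))
```

```text
[ 0.48212496 -0.35095732  0.11666578]
(array([ 1.300e-03, -1.000e-04,  1.007e-01]), array([0.18, 0.1 , 0.05]), np.float64(80.05))
```

View pics/w6.png

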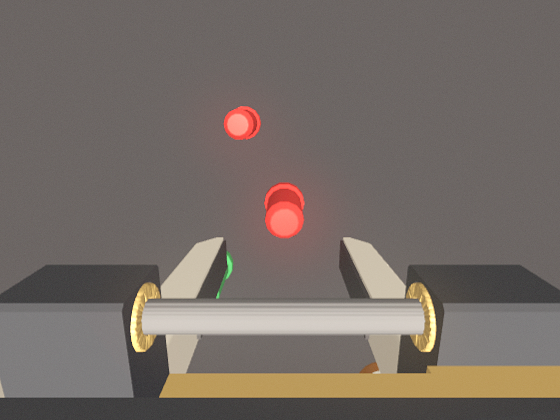

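Run:
```python
from h import *
s=observe();w=capture('wrist');print(s['eef_pos'])
for u,v,z in ((284.3,220.5,.06),(284.5,202.5,.008)): X=atz(w,u,v,z,s);print(X.round(4),delta([X[0],X[1],.016],80))
```

```text
[ 0.48209645 -0.35106964  0.11665364]
[ 0.4812 -0.3505  0.06  ] (array([ 0.0005, -0.0013,  0.1004]), array([0.17, 0.09, 0.05]), np.float64(80.05))
[ 0.4822 -0.3504  0.008 ] (array([ 0.0008, -0.0002,  0.1004]), array([0.17, 0.09, 0.05]), np.float64(80.05))
```

>>> play_rows --pt "0.06 0.001 0 0.035 0 0 0" --pt "0.06 0.001 0 0.07 0 0 0" --pt "0.06 0.001 0 0.09 0 0 0" --pt "0.06 0.001 0 0.098 0 0 0" --pt "0.06 0.001 0 0.098 0 0 0" --pt "0.06 0.001 0 0.098 0 0 0" --pt "0.0 0.001 0 0.098 0 0 0" --pt "0.0 0.001 0 0.098 0 0 0" --pt "0.0 0.001 0 0.098 0 0 0" --pt "0.0 0.001 0 0.098 0 0 0" --pt "0.0 0.001 0 0.098 0 0 0"

```text
t: 17.0
eef_pos: [0.4817, -0.3496, 0.0159]
tcp_rot: [0.766, 0.643, 0.0, 0.0]
wrist_force: [-1.2, -0.1, 2.4]
grip_width: 0.0274
```

>>> play_rows --pt "0 0 0 -0.02 0 0 0" --pt "0 0 0 -0.06 0 0 0" --pt "0 0.03 -0.005 -0.1 0 0 0" --pt "0 0.07 -0.01 -0.125 0 0 0" --pt "0 0.11 -0.02 -0.125 0 0 0" --pt "0 0.155 -0.025 -0.125 0 0 0" --pt "0 0.2 -0.03 -0.125 0 0 0" --pt "0 0.245 -0.04 -0.125 0 0 0" --pt "0 0.29 -0.045 -0.125 0 0 0" --pt "0 0.335 -0.05 -0.125 0 0 0" --pt "0 0.38 -0.06 -0.125 0 0 0" --pt "0 0.42 -0.07 -0.125 0 0 0"

```text
t: 18.2
eef_pos: [0.4848, 0.0782, 0.1408]
tcp_rot: [0.766, 0.643, 0.0, 0.0]
wrist_force: [0.8, -1.5, -1.8]
grip_width: 0.0274
```

>>> play_rows --pt "0 0.04 -0.005 0 0 0 0" --pt "0 0.06 -0.005 0 0 0 0" --pt "0 0.06 -0.005 0 0 0 0" --pt "0 0.06 -0.005 0 0 0 0" --pt "0 0.06 -0.005 0 0 0 0" --pt "0 0.06 -0.005 0 0 0 0"

```text
t: 18.8
eef_pos: [0.4907, 0.1353, 0.1408]
tcp_rot: [0.766, 0.643, -0.0, 0.0]
wrist_force: [0.2, 0.6, -0.7]
grip_width: 0.0272
```

Run:
```python
from h import *
from fit import blobs
s=observe();w=capture('wrist');save(w,'w7');t=capture('top');save(t,'t7');print(s['eef_pos'],s['grip_width'],s['joint_velocities'].round(3))
for c,b in blobs(w,(18,100,120),(35,255,255),100):
    print(c.round(1),b,atz(w,b[0]+b[2]/2,b[1]+b[3]/2,.012,s).round(4))
```

```text
[0.49072983 0.13531745 0.14077435] 0.027168341308329597 [-0.001 -0.002 -0.001 -0.001  0.001  0.004]
[127.6 238.8] [ 97 224  64  48 653] [ 0.514  -0.0158  0.012 ]
[208.5 234.2] [184 225  61  40 487] [0.525  0.0638 0.012 ]
[320.  229.2] [302 225  29  16 191] [0.5298 0.1596 0.012 ]
[215.9 317.2] [209 283  16  69 528] [0.6008 0.0489 0.012 ]
[350.1 318.8] [342 284  15  68 486] [0.6243 0.1787 0.012 ]
[305.1 383.9] [   71   366   444    32 11328] [0.6905 0.1105 0.012 ]
```

View pics/w7.png

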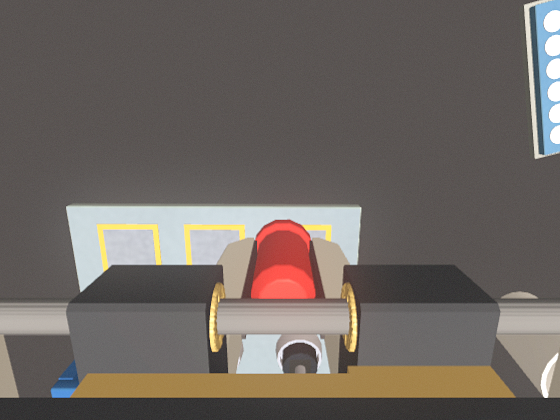

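Run:
```python
from h import *
s=observe();w=capture('wrist')
ex=np.array([np.cos(np.radians(-10.1)),np.sin(np.radians(-10.1)),0])
for l,r in ((97.5,161),(185,245.5),(271.5,331.5)):
    A=atz(w,l,224.5,.012,s);B=atz(w,r,224.5,.012,s);print(A.round(4),B.round(4),np.linalg.norm(B-A).round(4),np.degrees(np.arctan2((A-B)[0],(B-A)[1])).round(1),((A+B)/2+.028*ex).round(4))
# from w2
im=cv2.imread('pics/w2.png')
s2=dict(eef_pos=np.array([0.6373,.0468,.1245]),tcp_rot=s['tcp_rot'])
for c in ((175,67),(280.5,67.5),(385,67)): print('w2',atz(w,*c,.012,s2).round(4))
t=cv2.imread('pics/top0.png');tt=capture('top')
for r in ([227,204,20,21],[253,209,21,22],[279,215,21,21]): print('top',atz(tt,r[0]+r[2]/2-.5,r[1]+r[3]/2-.5,.012).round(4))
```

```text
[ 0.4867 -0.0375  0.012 ] [0.4968 0.0201 0.012 ] 0.0584 -10.0 [ 0.5193 -0.0136  0.012 ]
[0.5006 0.0418 0.012 ] [0.5103 0.0966 0.012 ] 0.0557 -10.0 [0.533  0.0643 0.012 ]
[0.5144 0.1202 0.012 ] [0.524  0.1746 0.012 ] 0.0552 -10.0 [0.5468 0.1425 0.012 ]
w2 [ 0.5171 -0.0169  0.012 ]
w2 [0.5316 0.0631 0.012 ]
w2 [0.5452 0.1424 0.012 ]
top [0.5497 0.1428 0.012 ]
top [0.5348 0.0633 0.012 ]
top [ 0.52   -0.0144  0.012 ]
```

>>> play_rows --pt "0 0.017 0.03 0 0 0 0" --pt "0 0.017 0.054 0.02 0 0 0" --pt "0 0.017 0.054 0.05 0 0 0" --pt "0 0.017 0.054 0.08 0 0 0" --pt "0 0.017 0.054 0.1 0 0 0" --pt "0 0.017 0.054 0.108 0 0 0" --pt "0 0.017 0.054 0.108 0 0 0" --pt "0 0.017 0.054 0.108 0 0 0" --pt "0 0.017 0.054 0.108 0 0 0"

```text
t: 19.9
eef_pos: [0.5475, 0.1437, 0.0342]
tcp_rot: [0.766, 0.643, 0.001, 0.0]
wrist_force: [-0.0, 0.0, -0.4]
grip_width: 0.0278
```

>>> play_rows --pt "0 -0.001 0 0.002 0 0 0" --pt "0 -0.001 0 0.004 0 0 0" --pt "0 -0.001 0 0.004 0 0 0" --pt "0 -0.001 0 0.004 0 0 0" --pt "0 -0.001 0 0.004 0 0 0"

```text
t: 20.4
eef_pos: [0.5467, 0.1426, 0.0288]
tcp_rot: [0.766, 0.643, 0.0, 0.0]
wrist_force: [-0.2, -0.7, -1.6]
grip_width: 0.027
```

>>> play_rows --pt "0 0 0 0.0005 0 0 0" --pt "0 0 0 0.001 0 0 0" --pt "0 0 0 0.001 0 0 0" --pt "0 0 0 0.001 0 0 0"

```text
t: 20.8
eef_pos: [0.5468, 0.1426, 0.0279]
tcp_rot: [0.766, 0.643, 0.0, 0.0]
wrist_force: [-1.0, -0.2, 1.9]
grip_width: 0.0276
```

Contact (force rising by about 3 N). Release, then straight up.

>>> play_rows --pt "0.05 0 0 0 0 0 0" --pt "0.06 0 0 0 0 0 0" --pt "0.06 0 0 0 0 0 0" --pt "0.06 0 0 0 0 0 0" --pt "0.06 0 0 -0.02 0 0 0" --pt "0.06 0 0 -0.05 0 0 0" --pt "0.06 0 0 -0.09 0 0 0" --pt "0.06 0 -0.03 -0.13 0 0 0" --pt "0.06 0 -0.06 -0.17 0 0 0" --pt "0.06 0 -0.08 -0.19 0 0 0" --pt "0.06 0 -0.08 -0.19 0 0 0" --pt "0.06 0 -0.08 -0.19 0 0 0"

```text
t: 22.0
eef_pos: [0.468, 0.1565, 0.2177]
tcp_rot: [0.766, 0.643, 0.0, 0.0]
wrist_force: [0.1, 0.5, -0.5]
grip_width: 0.0599
```

Run:
```python
from h import *
s=observe();w=capture('wrist');save(w,'w8');t=capture('scene')
cv2.imwrite('pics/s8z.png',cv2.resize(t['pixels'][150:280,240:400,::-1],None,fx=4.6,fy=4.6,interpolation=cv2.INTER_CUBIC))
for f in cut_out(w,'marker_mid'):
    ys,xs=np.nonzero(f['mask']);print(f['p'],f['rect'],atz(w,xs.mean(),ys.mean(),.042,s).round(4))
print(s['eef_pos'],s['grip_width'],s['wrist_force'])
X=np.array([.547,.1425]);print(proj(w,np.array([*X,.072]),s),proj(w,np.array([*X,.02]),s))
```

```text
0.81 [269.2, 233.3, 28.3, 49.6] [0.546  0.1417 0.042 ]
[0.46800131 0.15645338 0.21765328] 0.05989262935654644 [ 0.09204133  0.54913747 -0.54911069]
[283.10727026 270.04157346] [283.02613262 249.84729942]
```

View pics/w8.png

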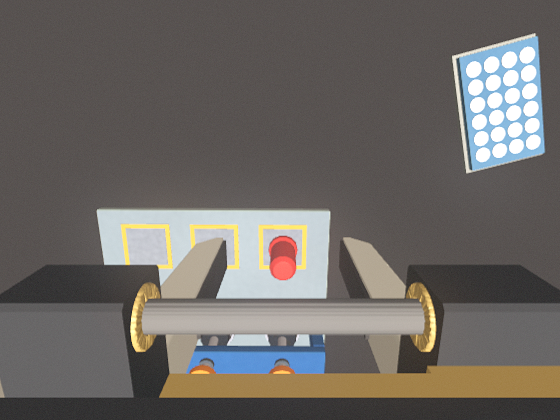

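View pics/s8z.png

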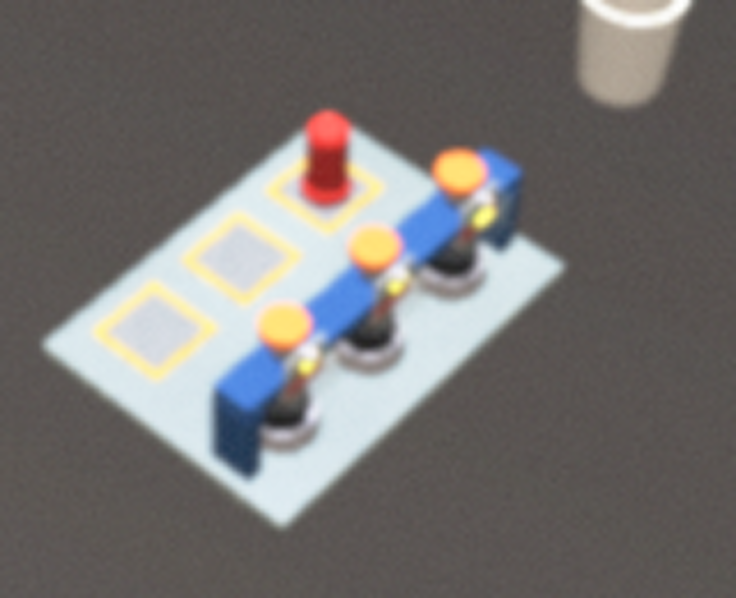

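The wrist view shows the marker's foot centred at (283,246), against a square centre of about (283,247). It is upright and the gripper is clear of everything. I'm handing the job in.

```bash
python3 -c "
from h import *
print(close_job())"
```

```text
the job is handed in; nothing more can be done
None
```

I pressed all three pins and stood the large red marker upright in the left lane's square (lane a), because foot a is the soft one. The job was handed in at about 22 s of robot time; `close_job()` gives no verdict.

| Lane | Peak force, vertical (N) | Approx. sink (mm) | Result |
|---|---|---|---|
| a (left) | 10.7 | 10 | soft, about 1 N/mm |
| b (middle) | 12.3 | 2.3 | sound, about 5 N/mm |
| c (right) | 11.3 | 2.1 | sound, about 4–5 N/mm |

- **Forces:** The largest total force I read was about 13.4 N, including sideways force of up to about 5.5 N. All readings stayed below the 18 N limit.
- **Marker:** It was released and upright, and measured about 1 mm from the centre of square a. Afterwards the gripper was clear and the wrist force was near zero.
- **Pointers:** The scene picture shows pointer a clearly lower than the other two. The scale was too coarse to read in millimetres, so the sink figures come from tool height and force.
- **Position estimates:** Top and wrist cameras disagreed by 2–5 mm along x on the caps and square. I aimed between the two.
- **Bystanders:** The arm stayed well away from the bottle, well plate and beaker. I did not re-measure where they stood at the end.

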